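# Make up a gift set: pile the chocolate boxes, sort jars and spreaders

## Task

Make up the gift set from what lies on the packing bench: pile all the flat chocolate boxes in one neat square stack in the middle of the wooden board, lying flat with their long sides along the board's; put every jam jar into the deep green box and every wooden spreader fully inside the shallow green tray. Leave the mug, the ribbon spool and the tape dispenser where they are.

Things in the scene. Friction and masses are not known exactly. Their poses are not given: they have to be found in the camera images.
- board: Fixed wooden serving board on the bench, 140 mm long (its x) by 90 mm wide (its y), 12 mm thick; origin at the centre of its underside, top face at z = 12 mm in its frame.
- jar_box: Fixed deep green open-topped gift box, outside 140 mm (its x) by 220 mm (its y), 65 mm high, walls and floor 5 mm thick; origin at the centre of its underside, inner floor at z = 5 mm. Stands left or right of the board.
- tray: Fixed shallow green open-topped gift tray, outside 140 mm (its x) by 220 mm (its y), only 25 mm high, walls and floor 5 mm thick; origin at the centre of its underside, inner floor at z = 5 mm. Stands on the other side of the board from the deep box.
- choc1: Flat rigid chocolate box, kraft card with a pale band, 120 mm (its x) by 58 mm (its y) by 18 mm thick, about 140 g; origin at the centre of its underside, z up when lying flat. Starts lying on the bench; may be absent.
- choc2: Flat rigid chocolate box, kraft card with a pale band, 120 mm (its x) by 58 mm (its y) by 18 mm thick, about 140 g; origin at the centre of its underside, z up when lying flat. Starts lying on the bench; may be absent.
- choc3: Flat rigid chocolate box, kraft card with a pale band, 120 mm (its x) by 58 mm (its y) by 18 mm thick, about 140 g; origin at the centre of its underside, z up when lying flat. Starts lying on the bench; may be absent.
- choc4: Flat rigid chocolate box, kraft card with a pale band, 120 mm (its x) by 58 mm (its y) by 18 mm thick, about 140 g; origin at the centre of its underside, z up when lying flat. Starts lying on the bench; may be absent.
- jar1: Squat square amber jam jar with a round brass lid: glass body 58 by 58 mm (sides along its x and y) and 46 mm high, lid 52 mm diameter and 16 mm high, 62 mm high in all, about 220 g; origin at the centre of its underside, z along its axis. Starts upright on the bench; may be absent.
- jar1_mid (a point): Centre of that jar, 31 mm above its underside.
- jar2: Squat square amber jam jar with a round brass lid: glass body 58 by 58 mm (sides along its x and y) and 46 mm high, lid 52 mm diameter and 16 mm high, 62 mm high in all, about 220 g; origin at the centre of its underside, z along its axis. Starts upright on the bench; may be absent.
- jar2_mid (a point): Centre of that jar, 31 mm above its underside.
- spreader1: Light wooden jam spreader lying flat along its x, 160 mm long: handle from x = -80 to +10 mm, 18 mm wide and 14 mm thick; thin blade from there to x = +80 mm, 26 mm wide and 6 mm thick; about 40 g; origin on its underside at mid-length; centre of mass near x = -11 mm. May be absent.
- spreader1_butt (a point): Handle end of that spreader (x = -80 mm, 7 mm above its underside).
- spreader1_tip (a point): Blade end of that spreader (x = +80 mm, 3 mm above its underside).
- spreader2: Light wooden jam spreader lying flat along its x, 160 mm long: handle from x = -80 to +10 mm, 18 mm wide and 14 mm thick; thin blade from there to x = +80 mm, 26 mm wide and 6 mm thick; about 40 g; origin on its underside at mid-length; centre of mass near x = -11 mm. May be absent.
- spreader2_butt (a point): Handle end of that spreader (x = -80 mm, 7 mm above its underside).
- spreader2_tip (a point): Blade end of that spreader (x = +80 mm, 3 mm above its underside).
- ribbon_spool: Bystander: white ribbon spool standing on end, 80 mm diameter, 50 mm high, beyond the work; origin at the centre of its underside.
- mug: Bystander: white mug, 80 mm diameter, 85 mm high, handle at its +y; origin at the centre of its underside.
- tape_dispenser: Bystander: black tape dispenser, 60 by 150 mm, about 82 mm high with its roll; origin at the centre of its underside.
There are look-alikes about, which are no part of the job. Leave any grey or turquoise look-alike of the choc3 alone. What is shaped like the choc1 but red or yellow is not meant.

How it is judged:
By the outcome, as a careful person would: the job done as asked, in the order asked, and still so for the second after the job is handed in, with the robot touching nothing.
Of choc1, choc2, choc3, choc4 only 3 to 4 are there at a start; the rules pass over those that are not, and their reading is None.
Of jar1, jar2 only 1 to 2 are there at a start; the rules pass over those that are not, and their reading is None.
Of spreader1, spreader2 only 1 to 2 are there at a start; the rules pass over those that are not, and their reading is None.
At some moment in a run one of jar1, jar2 may be knocked a few centimetres aside while the robot is not near it.
Once in a run the grip may slacken for a moment while it holds something.
It also fails if it takes over 210 s, if anything falls off the work surface, if the arm or the gripper's body presses on something with over 40 N, if the wrist force passes 120 N, or if a joint passes its speed limit or range.

## Robot

A 7-joint arm with a two-finger parallel gripper is mounted at the origin on the work surface. World frame = base frame: x ahead of the robot, y to its left, z up, the work surface at z = 0. Lengths are in m, angles in rad, forces in N, time in s.
With the tool pointing down it reaches from about 0.35 to 0.9 m from the base axis. Payload 8.1 kg.
Tool frame: the origin (TCP) lies at the very end of the fingers, on their centre line; the grasp point (between the pads) lies 19 mm behind it; z points along the fingers, y is the line along which they close (so a half turn about z gives the same grasp; the last joint's range is limited). The gripper opens to 92 mm and grips with 3 to 60 N. Pads are 19 mm wide; open, the fingers measure 130 mm over their backs; the gripper's body (75 mm by 190 mm) begins 47 mm behind the grasp point.
Start: joints at [-1.359, 0.434, 0.025, 1.573, -0.012, 1.134, -0.075], TCP at [0.194, 0.594, 0.195] pointing down, gripper open.
Joint ranges: [-2.62, 2.62], [-0.44, 2.09], [-1.27, 1.32], [0.08, 2.57], [-1.32, 4.46], [0.12, 2], [-2.74, 2.74]. Speed limits (rad/s): [2.22, 2.22, 3.01, 3.01, 3.14, 3.14, 3.14].

## Interface

Orientations are given as a rotation vector (axis times angle).
In Python, from cell import observe, get_image, sign_off, find_in, trace, place_of gives the robot as it stands. The module is installed in compiled form; this text tells all that it offers.
- The arm moves only by the shell command python3 -m handwheel 'ROWS' [OPENING] [FORCE]. ROWS is JSON, a list of rows, each a list of 6 numbers: the shift along the tool's x, y, z each as a share of 0.02 m, from -1 to 1, then the turn, a rotation vector about the tool's x, y, z each as a share of 4 degrees, from -1 to 1. A call has 1 to 8 rows; each row shifts and turns the commanded pose from where the row before left it, along the tool's axes as they then stand; what a row does not reach is not made up. A row lasts 1/12 s, in which the tool goes at most 41.7 mm and 7.16 degrees, less where a joint would pass 70% of its speed; a pose out of reach is approached as far as the arm can. A call with a number of a shift or a turn outside -1 to 1 is refused whole. A call with a gripper value outside its range is refused whole. OPENING is the opening, from 0 (shut) to 1 (fully open), set as the call begins (- or left out, the last holds). The fingers move at their own pace and stop on an object; FORCE is the grip in N (left out, the last holds). Time passes only in rows, so rows that do not move let the fingers close. It gives the time, the measured TCP pose, the force, the opening and the grip force at its end, in the units of the state.
- observe(): the state, without advancing time (a new reading comes with each control period).
- get_image(name): name is "scene" or "top"; returns a dict with "image" (400x640x3 uint8, red, green, blue), "fx", "fy", "cx", "cy" (pixels), "k1" (the pictures are not rectified: a ray, as slopes to the right and down, at radius r is drawn at 1 + k1 r^2 times it, then the intrinsics apply), "position" and "orientation" of the camera in the world. Camera axes: x right, y down, z forward; pixel columns grow to the right and rows downward; lengths in m; the calibration is good to about 2 mm. A picture is of the moment at which its call begins. There is no depth.
- sign_off(): hands the job in; it is judged then, once.
Trained networks look in the newest picture that a camera, given by its name, has taken for a name from the list of things; names that differ only in an ending like _2 or _b are one class to them, and where a whole thing is asked for, a point or a joint stands for the part that bears it (a point fixed in the world has none). Each returns a list of dicts, best first, with "score" (0 to 1); they miss things now and then, are a little off and sometimes report something else, mostly with a low value. They report only what shows in the picture. A call takes as long as a camera call. They do not tell look-alikes from the thing itself.
- find_in(label, camera): "rect" ([centre column, centre row, width, height] as shares, 0 to 1, of the picture: columns of its width, rows of its height, round what is visible of it).
- trace(label, camera): "region" (400x640 bool, what is visible of it) and "rect" ([centre column, centre row, width, height] as shares, 0 to 1, of the picture: columns of its width, rows of its height, round what is visible of it).
- place_of(label, camera): "point" ([column, row] as shares, 0 to 1, of the picture: columns of its width, rows of its height: a listed point, or the origin of a listed thing).
The state is a dict: "clock": time; "joints": joint angles; "dq": joint speeds; "joint_efforts": joint torques, N m; "position": TCP position; "ee_rot": TCP orientation; "force": force on the tool from outside, world axes, zero at the start; "ft_torque": the same for the moment, N m; "width": opening from 0.0 (shut) to 1.0 (fully open); "gripper_force": force on a finger pad.
Only numpy, scipy, OpenCV 4.12 (cv2) and the standard library are available. Lean on these libraries where they do the work, as an engineer would, in place of code of your own. Each camera call takes 0.05 s, during which the arm holds its last target. There are 200 camera calls.

## Working session

There is one attempt and no reset: what is moved stays moved. The work goes in short steps, Python scripts to look and compute and a shell command to move; the robot and the scene stay as the last step left them, time stands still between calls to the robot, and variables do not carry over. Pictures are saved under pics/ and viewed, at most 14 in all, crops included, and the job is handed in when it is done.

```bash
mkdir -p pics; ls; python3 - <<'E'
from cell import *
import cv2
print(observe())
for n in ("scene","top"):
    d=get_image(n); cv2.imwrite(f"pics/{n}0.png",d["image"][:,:,::-1])
    print(n,{k:v for k,v in d.items() if k!="image"})
E
```

```text
pics
{'clock': 0.0, 'joints': array([-1.3586279 ,  0.43528351,  0.02497029,  1.5740968 , -0.0116132 ,
        1.1340195 , -0.07508335]), 'dq': array([ 0.00064475,  0.00046174,  0.00121775,  0.00134857, -0.00107775,
       -0.00086166,  0.00084922]), 'joint_efforts': array([-2.35045318e-04, -6.67851520e+01,  9.84890722e-01, -3.14450276e+01,
       -6.04215777e-02,  4.33290994e-02,  1.69922187e-04]), 'position': array([0.19337304, 0.59372615, 0.19370751]), 'ee_rot': array([-4.92466323e-01, -3.10262801e+00,  2.60341889e-03]), 'force': array([-0.38661953, -0.43242999, -0.2959792 ]), 'ft_torque': array([-0.03992945, -0.0124066 , -0.01065639]), 'gripper_force': 0.0, 'width': 1.002166165236774}
scene {'fx': 376.52783692989436, 'fy': 376.52783692989436, 'cx': 320.30050750281043, 'cy': 201.49699268323627, 'k1': -0.026911454625076225, 'position': array([1.48346648, 0.23197063, 0.92719002]), 'orientation': array([-1.47490252, -2.02516326,  0.87348275])}
top {'fx': 390.0015237680676, 'fy': 390.0015237680676, 'cx': 315.22665026402944, 'cy': 193.55034296806298, 'k1': -0.017535078729470646, 'position': array([ 0.39725466, -0.03666289,  1.37925   ]), 'orientation': array([-2.17967339,  2.14589054, -0.13172185])}
```

View pics/scene0.png

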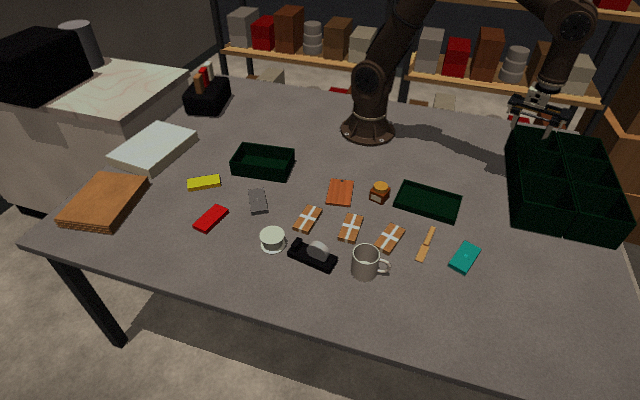

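View pics/top0.png

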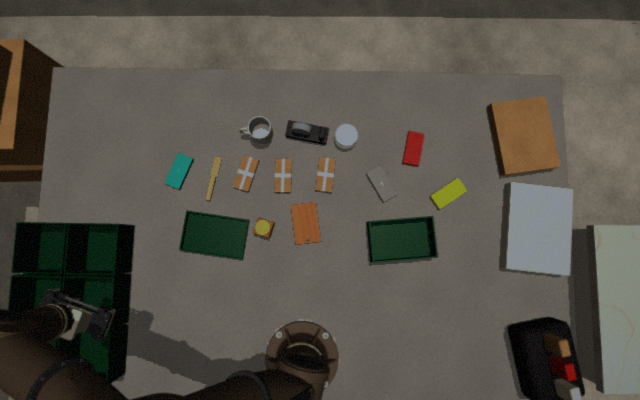

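Only one jar (top 264,228), one spreader (top 214,178) and three cross-banded kraft boxes (top 246,173; 283,175; 326,174) show. The board is at (306,223), the tray at (215,235) and the deep box at (402,240). The look-alikes are turquoise, grey, red and yellow. Next I'll measure poses from both views.

```bash
cat > h.py <<'E'
import numpy as np, cv2
from cell import *
from scipy.spatial.transform import Rotation as R
from scipy.optimize import least_squares
def cam(n):
    d=get_image(n); d["K"]=np.array([[d["fx"],0,d["cx"]],[0,d["fy"],d["cy"]],[0,0,1]]); d["D"]=np.array([d["k1"],0,0,0.])
    d["R"]=R.from_rotvec(d["orientation"]).as_matrix(); return d
def proj(d,P):
    Rc=d["R"].T
    return cv2.projectPoints(np.asarray(P,float).reshape(-1,3),cv2.Rodrigues(Rc)[0],-Rc@d["position"],d["K"],d["D"])[0].reshape(-1,2)
def onz(d,uv,z):
    q=cv2.undistortPoints(np.array([[uv]],float),d["K"],d["D"])[0,0]
    r=d["R"]@[q[0],q[1],1]; return d["position"]+r*(z-d["position"][2])/r[2]
def box(l,w,h): return np.array([[sx*l/2,sy*w/2,z] for sx in(-1,1) for sy in(-1,1) for z in(0,h)])
def circ(r,z): a=np.arange(24)*np.pi/12; return np.c_[r*np.cos(a),r*np.sin(a),a*0+z]
SP=np.vstack([[[x,s*w/2,z] for s in(-1,1) for z in (0,h)] for x,w,h in((-.08,.018,.014),(.01,.018,.014),(.01,.026,.006),(.08,.026,.006))])
M=dict(choc1=box(.12,.058,.018),board=box(.14,.09,.012),jar_box=box(.14,.22,.065),tray=box(.14,.22,.025),
 jar1=np.vstack([box(.058,.058,.046),circ(.026,.062)]),spreader1=SP)
def mom(c):
    m=cv2.moments(np.round(np.asarray(c)*64).astype(np.int32).reshape(-1,1,2)) ; a=m["m00"]
    return np.array([m["m10"]/a,m["m01"]/a,*(np.array([m["mu20"],m["mu11"],m["mu02"]])/a/64)])/64 *[1,1,.15,.15,.15]
def hullm(region):
    c=np.argwhere(region)[:,::-1]; return mom(cv2.convexHull(np.vstack([c+o for o in([-.5,-.5],[-.5,.5],[.5,-.5],[.5,.5])]).astype(np.float32)))
def fit(label,obs,p0):
    """obs: list of (cam,region); p=(x,y,z,yaw)"""
    t=[(d,hullm(g)) for d,g in obs]
    def f(p):
        P=M[label]@R.from_euler('z',p[3]).as_matrix().T+p[:3]
        return np.concatenate([mom(cv2.convexHull(proj(d,P).astype(np.float32)))-m for d,m in t])
    s=[least_squares(f,[*p0[:3],y],x_scale=[.01,.01,.01,.1],diff_step=1e-3) for y in np.arange(4)*np.pi/4+.05]
    b=min(s,key=lambda s:s.cost); return b.x,np.abs(b.fun).max()
def regs(label,n):
    out=[]
    for r in trace(label,n):
        g=r["region"].astype(np.uint8); k,l,st,c=cv2.connectedComponentsWithStats(g)
        if k<2: continue
        i=1+st[1:,4].argmax(); out.append((r["score"],l==i,c[i]))
    return out
def measure(labels):
    T,S=cam("top"),cam("scene")
    for lb in labels:
        a,b=regs(lb,"top"),regs(lb,"scene"); h=M[lb][:,2].max()/2
        for s,g,c in a:
            p=onz(T,c,h); e=proj(S,p)[0]
            q=min(b,key=lambda r:np.hypot(*(r[2]-e)),default=None)
            if q is None or np.hypot(*(q[2]-e))>14: print(lb,"top only",round(s,2),c.round(),p.round(3)); continue
            x,r=fit(lb,[(T,g),(S,q[1])],[p[0],p[1],0])
            m=T["image"][g].mean(0).round()
            print(lb,round(s,2),round(q[0],2),"px",c.round(1),q[2].round(1),"xyz",x[:3].round(4),"yaw",np.degrees(x[3]).round(1)%180,"res",r.round(2),"rgb",m)
E
python3 - <<'E'
from h import *
measure(["board","jar_box","tray","choc1","jar1","spreader1"])
for l in ("spreader1_butt","spreader1_tip"):
    for n in("top","scene"): print(l,n,[(round(r["score"],2),(np.array(r["point"])*[640,400]).round(1)) for r in place_of(l,n)])
T=get_image("top")["image"];cv2.imwrite("pics/crop1.png",cv2.resize(T[110:270,150:450],None,fx=2.6,fy=2.6,interpolation=2)[:,:,::-1])
E
```

```text
board 0.87 0.8 px [305.4 223.1] [339.8 192.5] xyz [ 0.4554 -0.0054  0.    ] yaw 8.0 res 0.72 rgb [134.  83.  46.]
board top only 0.26 [325. 174.] [ 0.629 -0.076  0.006]
jar_box 0.62 0.69 px [401.6 239. ] [262.8 161.7] xyz [ 0.4047 -0.3361  0.    ] yaw 5.5 res 1.0 rgb [23. 46. 30.]
tray 0.73 0.76 px [214.1 234.8] [428.1 201.6] xyz [0.4106 0.3099 0.0042] yaw 171.7 res 3.16 rgb [23. 48. 31.]
choc1 0.88 0.7 px [283.  175.2] [350.3 227.9] xyz [0.6225 0.0769 0.    ] yaw 179.3 res 0.76 rgb [129. 107.  84.]
choc1 0.84 0.66 px [246.  173.6] [389.2 238.6] xyz [ 0.6268  0.2099 -0.0044] yaw 165.1 res 0.88 rgb [126. 105.  82.]
choc1 top only 0.84 [413. 148.] [ 0.729 -0.392  0.009]
choc1 0.84 0.88 px [447.9 192.9] [203.2 182.2] xyz [ 0.5677 -0.5101 -0.    ] yaw 126.4 res 1.32 rgb [132. 138.  35.]
choc1 0.82 0.72 px [178.8 170.5] [464.1 257.8] xyz [ 0.6352  0.4487 -0.0008] yaw 158.8 res 0.74 rgb [ 33. 112. 102.]
choc1 0.65 0.93 px [381.5 183.5] [257.5 201.1] xyz [ 0.5986 -0.2737 -0.    ] yaw 32.30000000000001 res 0.96 rgb [104. 100.  94.]
jar1 top only 0.65 [402. 239.] [ 0.404 -0.341  0.031]
jar1 top only 0.56 [264. 227.] [0.437 0.132 0.031]
spreader1 0.69 0.82 px [213.  176.8] [425.4 245.2] xyz [ 0.6175  0.3262 -0.    ] yaw 169.2 res 1.84 rgb [128. 112.  71.]
spreader1_butt top [(0.63, array([209.3, 200.4]))]
spreader1_butt scene [(0.73, array([434.1, 223.7])), (0.29, array([314.2, 259.1]))]
spreader1_tip top [(0.71, array([215.7, 161.5])), (0.17, array([213.4, 233.2]))]
spreader1_tip scene [(0.73, array([417.6, 260.5]))]
```

View pics/crop1.png

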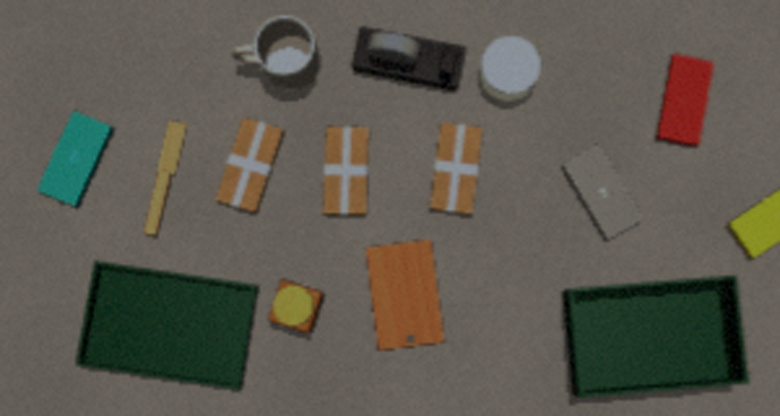

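The crop confirms three kraft boxes with a pale cross at crop px (250,165), (346,170) and (457,168). Turquoise (75,160), grey (603,192), red and yellow are not meant. The jar is at (295,306) and the spreader has its blade tip up, at (175,130). I'll refine using colour masks on averaged pictures.

```bash
cat >> h.py <<'E'
def cama(n,k=4):
    d=cam(n); d["image"]=np.mean([d["image"]]+[get_image(n)["image"] for _ in range(k-1)],0).astype(np.uint8); return d
def fit(label,obs,p0):
    t=[(d,hullm(g)) for d,g in obs]; sc=np.array([.01,.01,.01,.2])
    def pr(q,y): return np.array([*p0[:3],y])+(q-1)*sc
    def f(q,y):
        p=pr(q,y); P=M[label]@R.from_euler('z',p[3]).as_matrix().T+p[:3]
        return np.concatenate([mom(cv2.convexHull(proj(d,P).astype(np.float32)))-m for d,m in t])
    s=[(least_squares(f,np.ones(4),args=(y,),diff_step=1e-2),y) for y in np.arange(8)*np.pi/4+.05]
    b,y=min(s,key=lambda s:s[0].cost); return pr(b.x,y),np.abs(b.fun).max()
def cmask(d,uv,rad,hue=(5,28),smin=85):
    hsv=cv2.cvtColor(d["image"],cv2.COLOR_RGB2HSV); m=((hsv[...,0]>=hue[0])&(hsv[...,0]<=hue[1])&(hsv[...,1]>smin)&(hsv[...,2]>50)).astype(np.uint8)
    w=np.zeros_like(m); cv2.circle(w,tuple(int(round(v)) for v in uv),rad,1,-1); m=m*w
    m=cv2.morphologyEx(m,cv2.MORPH_CLOSE,np.ones((7,7),np.uint8)); k,l,st,c=cv2.connectedComponentsWithStats(m)
    return l==1+st[1:,4].argmax()
def loc(T,S,label,xy,z=0,rad=24,**k):
    """colour-mask fit of a thing near xy standing at z"""
    P=[*xy,z+M[label][:,2].max()/2]; g=[(d,cmask(d,proj(d,P)[0],rad,**k)) for d in(T,S)]
    x,r=fit(label,g,[*xy,z]); print(label,"xyz",x[:3].round(4),"yaw",np.degrees(x[3]).round(1)%360,"res",r.round(2),"n",[m.sum() for _,m in g]); return x
E
cat > m.py <<'E'
from h import *
T,S=cama("top"),cama("scene")
for xy in((.6225,.077),(.627,.21),(.629,-.076)): loc(T,S,"choc1",xy)
loc(T,S,"board",(.455,-.005)); loc(T,S,"jar1",(.437,.132),rad=18); loc(T,S,"spreader1",(.6175,.326),rad=30,hue=(10,32),smin=70)
for l,h in(("tray",0.025),("jar_box",.065)):
    xy=dict(tray=(.41,.31),jar_box=(.405,-.34))[l]; loc(T,S,l,xy,rad=50,hue=(55,95),smin=60)
E
python3 m.py
```

```text
choc1 xyz [0.6189 0.0736 0.0151] yaw 8.5 res 6.16 n [np.int64(564), np.int64(558)]
choc1 xyz [ 6.282e-01  2.097e-01 -1.000e-04] yaw 344.8 res 0.53 n [np.int64(550), np.int64(533)]
choc1 xyz [ 0.6282 -0.0737 -0.0014] yaw 173.2 res 0.43 n [np.int64(550), np.int64(485)]
board xyz [ 0.4558 -0.0055 -0.0098] yaw 10.7 res 3.21 n [np.int64(1045), np.int64(689)]
jar1 xyz [0.4359 0.1377 0.0007] yaw 351.5 res 0.4 n [np.int64(295), np.int64(325)]
spreader1 xyz [ 0.6102  0.3276 -0.0017] yaw 349.2 res 0.55 n [np.int64(300), np.int64(296)]
tray xyz [ 0.3827  0.2381 -0.0362] yaw 93.4 res 26.67 n [np.int64(1137), np.int64(1)]
jar_box xyz [ 0.3992 -0.3568  0.0082] yaw 133.3 res 23.47 n [np.int64(2236), np.int64(2)]
```

```bash
python3 - <<'E'
from h import *
T,S=cama("top"),cama("scene")
loc(T,S,"choc1",(.6225,.077),rad=18); loc(T,S,"choc1",(.6225,.077),rad=20)
for r in(25,27): 
  try: loc(T,S,"board",(.4554,-.0054),rad=r)
  except Exception as e: print(e)
measure(["board","tray","jar_box"])
# low-light green mask
o=T["image"].copy()
for l,p in(("tray",(.4106,.3099,0,171.7)),("jar_box",(.4047,-.3361,0,5.5)),("board",(.4554,-.0054,0,8)),("choc1",(.6225,.0769,0,-.7)),("choc1",(.6282,.2097,0,-15.2)),("choc1",(.6282,-.0737,0,-6.8)),("jar1",(.4359,.1377,0,-8.5)),("spreader1",(.6102,.3276,0,-10.8))):
    for d in(T,S):
        P=M[l]@R.from_euler('z',p[3],degrees=True).as_matrix().T+p[:3]
        h=cv2.convexHull(proj(d,P).astype(np.float32)); cv2.polylines(d["image"],[np.round(h*8).astype(int)],True,(0,255,255),1,cv2.LINE_AA,3)
a=cv2.resize(T["image"][110:280,150:450],(800,453)); cv2.imwrite("pics/ov1.png",a[:,:,::-1])
a=cv2.resize(S["image"][130:280,200:480],(800,428)); cv2.imwrite("pics/ov2.png",a[:,:,::-1])
E
```

```text
choc1 xyz [ 0.622   0.0774 -0.0017] yaw 358.8 res 0.38 n [np.int64(561), np.int64(511)]
choc1 xyz [ 0.6217  0.0773 -0.0021] yaw 358.8 res 0.35 n [np.int64(566), np.int64(511)]
board xyz [ 0.4571 -0.0041 -0.0131] yaw 12.7 res 4.5 n [np.int64(1048), np.int64(695)]
board xyz [ 0.4558 -0.0049 -0.0195] yaw 194.5 res 6.3 n [np.int64(1048), np.int64(712)]
board 0.64 0.57 px [305.3 223. ] [338.8 192.3] xyz [ 0.4552 -0.0074 -0.0012] yaw 8.4 res 0.76 rgb [134.  83.  46.]
tray 0.84 0.69 px [214.1 234.8] [428.2 201.9] xyz [4.107e-01 3.108e-01 2.000e-04] yaw 172.5 res 1.44 rgb [22. 47. 30.]
jar_box 0.62 0.72 px [401.4 238.8] [263.  161.6] xyz [ 0.4051 -0.3356 -0.0008] yaw 5.599999999999994 res 2.37 rgb [23. 46. 30.]
```

View pics/ov1.png

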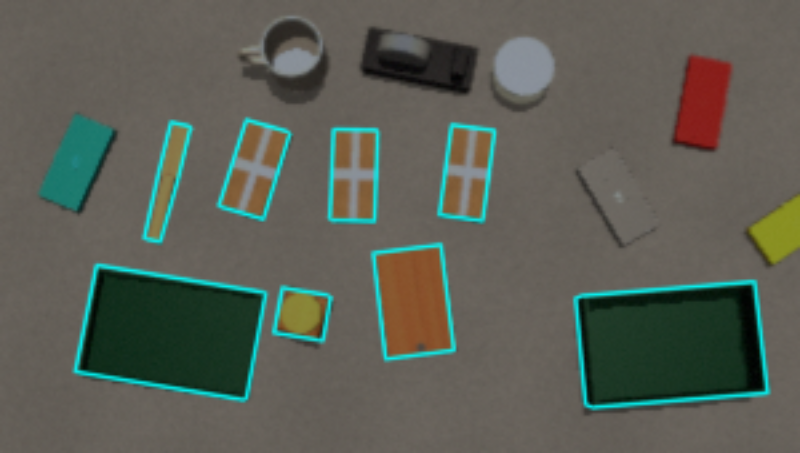

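View pics/ov2.png

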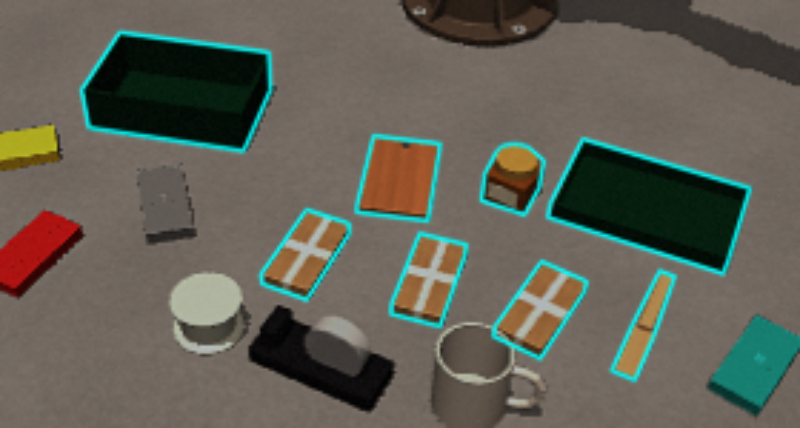

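```bash
cat > go.py <<'E'
import sys,numpy as np
from cell import observe
from scipy.spatial.transform import Rotation as R
# args: x y z theta : tool y along object's y at yaw theta (deg). Prints turn units, then shift units in the turned frame
x,y,z,th=map(float,sys.argv[1:5]); o=observe(); Rc=R.from_rotvec(o["ee_rot"])
c=[R.from_euler('z',th+k,degrees=True)*R.from_euler('x',180,degrees=True) for k in(0,180)]
t=min(c,key=lambda q:(Rc.inv()*q).magnitude()); rv=np.degrees((Rc.inv()*t).as_rotvec())/4
s=t.inv().apply(np.array([x,y,z])-o["position"])/.02
yw=np.degrees(np.arctan2(*Rc.as_matrix()[:2,1][::1]*[-1,1])) 
print("clk",round(o["clock"],1),"pos",o["position"].round(4),"F",o["force"].round(1),"w",round(o["width"],3),"g",round(o["gripper_force"],1),"q7",round(o["joints"][6],2))
print("turn",rv.round(2),"shift",s.round(2))
E
python3 go.py .622 .0772 .10 -1
```

```text
clk 2.2 pos [0.1936 0.5943 0.1946] F [0.6 0.3 0.6] w 1.002 g 0.0 q7 -0.08
turn [ 0.    0.   -4.26] shift [-21.87 -25.48   4.73]
```

```bash
python3 -m handwheel '[[0,0,0,0,0,-0.85],[0,0,0,0,0,-0.85],[0,0,0,0,0,-0.85],[0,0,0,0,0,-0.85],[0,0,0,0,0,-0.85]]' 1 30
python3 -m handwheel '[[-0.84,-0.98,0,0,0,0],[-0.84,-0.98,0,0,0,0],[-0.84,-0.98,0,0,0,0],[-0.84,-0.98,0,0,0,0],[-0.84,-0.98,0,0,0,0],[-0.84,-0.98,0,0,0,0],[-0.84,-0.98,0,0,0,0],[-0.84,-0.98,0,0,0,0]]'
python3 -m handwheel '[[-0.84,-0.98,0,0,0,0],[-0.84,-0.98,0,0,0,0],[-0.84,-0.98,0,0,0,0],[-0.84,-0.98,0,0,0,0],[-0.84,-0.98,0,0,0,0],[-0.84,-0.98,0,0,0,0],[-0.84,-0.98,0,0,0,0],[-0.84,-0.98,0,0,0,0]]'
python3 -m handwheel '[[-0.84,-0.98,0,0,0,0],[-0.84,-0.98,0,0,0,0],[-0.84,-0.98,0,0,0,0],[-0.84,-0.98,0,0,0,0],[-0.84,-0.98,0,0,0,0],[-0.84,-0.98,0,0,0,0],[-0.84,-0.98,0,0,0,0],[-0.84,-0.98,0,0,0,0]]'
python3 go.py .622 .0772 .10 -1
```

```text
clock: 2.67
position: [0.1936, 0.5943, 0.1945]
ee_rot: [0.024, 3.141, -0.0]
force: [-0.7, -0.1, 0.4]
width: 0.997
gripper_force: 0.0
clock: 3.33
position: [0.3258, 0.4341, 0.1947]
ee_rot: [0.029, 3.141, 0.001]
force: [0.7, 1.2, 0.1]
width: 0.999
gripper_force: 0.0
clock: 4.0
position: [0.4573, 0.2748, 0.1947]
ee_rot: [0.029, 3.141, 0.0]
force: [-0.0, -1.0, 0.0]
width: 0.999
gripper_force: 0.0
clock: 4.67
position: [0.5888, 0.1156, 0.1946]
ee_rot: [0.028, 3.141, 0.0]
force: [0.4, 0.6, -0.4]
width: 0.999
gripper_force: 0.0
clk 4.7 pos [0.5888 0.1156 0.1946] F [ 0.4  0.6 -0.4] w 0.999 g 0.0 q7 1.34
turn [ 0.    0.   -0.01] shift [-1.69 -1.89  4.73]
```

```bash
python3 -m handwheel '[[-0.85,-0.95,1,0,0,0],[-0.84,-0.94,1,0,0,0],[0,0,1,0,0,0],[0,0,1,0,0,0],[0,0,1,0,0,0],[0,0,1,0,0,0],[0,0,0,0,0,0]]' >/dev/null
python3 go.py .622 .0772 .005 -1
```

```text
clk 5.2 pos [0.6186 0.0779 0.0707] F [-0.8  0.1 -0.4] w 0.999 g 0.0 q7 1.45
turn [-0.02 -0.09 -0.01] shift [-0.17 -0.03  3.29]
```

```bash
python3 -m handwheel '[[-0.1,0,0.8,0,0,0],[0,0,0.8,0,0,0],[0,0,0.8,0,0,0],[0,0,0.5,0,0,0],[0,0,0.3,0,0,0],[0,0,0,0,0,0]]' |head -2
python3 go.py .622 .0772 .005 -1
```

```text
clock: 5.75
position: [0.6228, 0.0782, 0.01]
clk 5.8 pos [0.6228 0.0782 0.01  ] F [ 0.3  0.1 -0.4] w 1.005 g 0.0 q7 1.46
turn [-0.   -0.02 -0.01] shift [ 0.04 -0.05  0.25]
```

Close, then lift and compute the move to the board.

```bash
python3 -m handwheel '[[0,-0.05,0.27,0,0,0],[0,0,0,0,0,0]]' |head -2
python3 -m handwheel '[[0,0,0,0,0,0],[0,0,0,0,0,0],[0,0,0,0,0,0],[0,0,0,0,0,0],[0,0,0,0,0,0],[0,0,0,0,0,0],[0,0,0,0,0,0],[0,0,0,0,0,0]]' 0 30 
python3 -m handwheel '[[0,0,-0.5,0,0,0],[0,0,-1,0,0,0],[0,0,-1,0,0,0],[0,0,-1,0,0,0],[0,0,-0.5,0,0,0],[0,0,0,0,0,0]]'
python3 go.py .4553 -.0064 .03 8.2
```

```text
clock: 5.92
position: [0.6235, 0.077, 0.0053]
clock: 6.58
position: [0.6232, 0.0772, 0.0052]
ee_rot: [0.029, 3.141, 0.0]
force: [0.4, -0.4, -0.1]
width: 0.471
gripper_force: 0.0
clock: 7.08
position: [0.6251, 0.0775, 0.0881]
ee_rot: [0.029, 3.137, 0.002]
force: [0.6, -0.9, 0.9]
width: 0.035
gripper_force: 0.0
clk 7.1 pos [0.6251 0.0775 0.0881] F [ 0.6 -0.9  0.9] w 0.035 g 0.0 q7 1.45
turn [ 0.01  0.07 -2.31] shift [ 9.   -2.94  2.91]
```

```bash
cat > snap.py <<'E'
import sys
from h import *
T,S=cam("top"),cam("scene")
a=np.hstack([cv2.resize(T["image"][120:280,190:350],(400,400)),cv2.resize(S["image"][130:290,280:440],(400,400))])
cv2.imwrite(f"pics/{sys.argv[1]}.png",a[:,:,::-1])
E
python3 snap.py s1
```

```text
(no output)
```

View pics/s1.png

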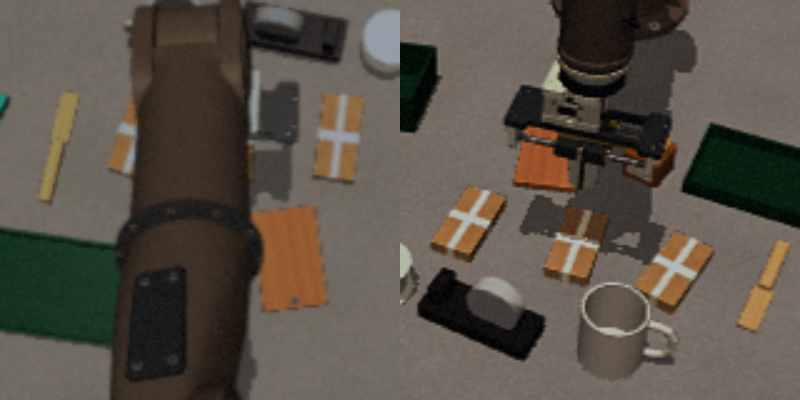

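The box stayed put (scene crop 577,243). The fingers closed empty, with their tips at crop (583,187). I'll compare the tip's pixel with the projected TCP.

```bash
python3 - <<'E'
from h import *
S=cam("scene");o=observe();print(o["position"],o["width"],o["clock"])
Rm=R.from_rotvec(o["ee_rot"]).as_matrix()
for k in(0,-.019,-.066):print(k,proj(S,o["position"]+Rm[:,2]*k), proj(S,o["position"]+Rm[:,2]*k)*2.5-[280*2.5-400,325])
a=S["image"][150:230,310:400].copy();a=cv2.resize(a,None,fx=7,fy=7,interpolation=2);cv2.imwrite("pics/f.png",a[:,:,::-1])
# depth sanity: ray through seen tip
for z in(.05,.088,.12):print(z,onz(S,(353,205),z).round(3))
E
```

```text
[0.62253432 0.07715282 0.08427107] 0.0068796451653421985 7.2333
0 [[351.50387504 211.03872183]] [[578.7596876  202.59680457]]
-0.019 [[351.92020375 206.76173038]] [[579.80050937 191.90432595]]
-0.066 [[352.98870038 195.77432997]] [[582.47175095 164.43582493]]
0.05 [0.557 0.069 0.05 ]
0.088 [0.597 0.076 0.088]
0.12 [0.631 0.082 0.12 ]
```

View pics/f.png

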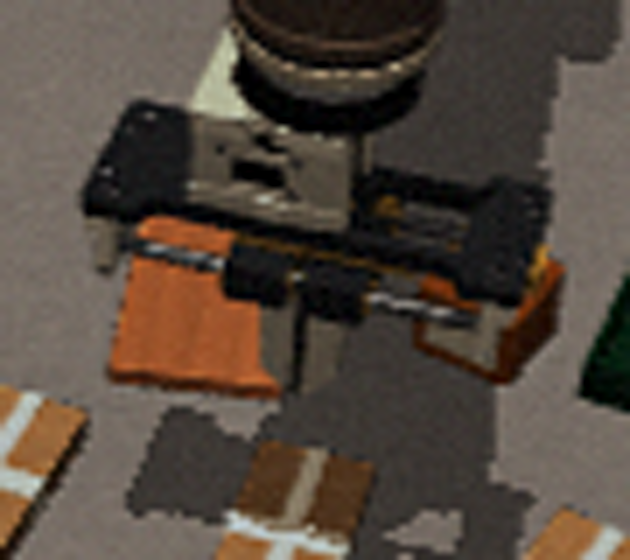

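The visible fingertip (352,205.7) sits about 5 px above the projected TCP (351.5,211), as if the real tip were about 20 mm higher than reported. I'll check by touching bare bench gently.

```bash
python3 -m handwheel '[[1,0,0,0,0,0],[1,0,0,0,0,0],[1,0,0,0,0,0],[0.9,0,0,0,0,0],[0,0,0,0,0,0]]' |head -2
python3 -m handwheel '[[0,0,1,0,0,0],[0,0,1,0,0,0],[0,0,1,0,0,0],[0,0,0.4,0,0,0],[0,0,0,0,0,0],[0,0,0,0,0,0]]' 
python3 -m handwheel '[[0,0,0.2,0,0,0],[0,0,0.2,0,0,0],[0,0,0,0,0,0]]' | grep -E "pos|force"
python3 -m handwheel '[[0,0,0.15,0,0,0],[0,0,0,0,0,0]]' | grep -E "pos|force"
```

```text
clock: 7.65
position: [0.5405, 0.0785, 0.0835]
clock: 8.15
position: [0.545, 0.0784, 0.0167]
ee_rot: [-0.029, -3.14, 0.001]
force: [-0.2, -0.5, -0.0]
width: 0.006
gripper_force: 0.0
position: [0.5454, 0.0787, 0.0091]
force: [0.1, -0.2, 0.1]
gripper_force: 0.0
position: [0.5452, 0.0786, 0.0061]
force: [-0.3, -0.2, -0.7]
gripper_force: 0.0
```

```bash
python3 - <<'E'
from h import *
S=cam("scene");T=cam("top");o=observe();Rm=R.from_rotvec(o["ee_rot"]).as_matrix()
print(proj(S,o["position"]),proj(T,o["position"]))
u,v=proj(S,o["position"])[0].astype(int)
a=cv2.resize(S["image"][v-35:v+35,u-40:u+40],None,fx=7,fy=7,interpolation=2);cv2.imwrite("pics/f2.png",a[:,:,::-1])
E
```

```text
[[355.71810792 212.48987144]] [[281.31667253 196.94451445]]
```

View pics/f2.png

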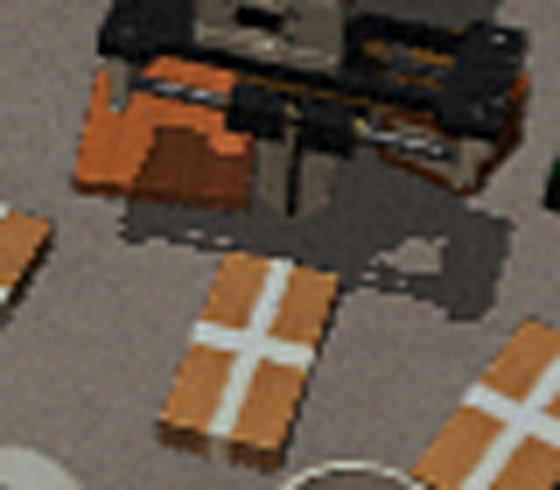

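```bash
for i in 1; do python3 -m handwheel '[[0,0,0.15,0,0,0],[0,0,0,0,0,0]]' | grep -E "pos|force"; python3 -m handwheel '[[0,0,0.15,0,0,0],[0,0,0,0,0,0]]' | grep -E "pos|force"; done
```

```text
position: [0.5451, 0.0787, 0.0028]
force: [-0.5, -0.1, -0.5]
gripper_force: 0.0
position: [0.5449, 0.0786, -0.0004]
force: [-0.4, 0.4, 0.1]
gripper_force: 0.0
```

The tips (357,207) are again 5 px above the projection, with no contact at a reported z = 0, so the height offset is real. I'll keep probing in small steps until contact.

```bash
python3 -m handwheel '[[0,0,0.2,0,0,0],[0,0,0.2,0,0,0],[0,0,0,0,0,0]]' | grep -E "pos|force:"; python3 -m handwheel '[[0,0,0.15,0,0,0],[0,0,0,0,0,0]]' | grep -E "pos|force:"; python3 -m handwheel '[[0,0,0.1,0,0,0],[0,0,0,0,0,0]]' | grep -E "pos|force:"
```

```text
position: [0.5447, 0.0785, -0.0088]
force: [-0.9, 0.0, -0.6]
gripper_force: 0.0
position: [0.545, 0.0786, -0.0114]
force: [-0.2, -0.1, 0.0]
gripper_force: 0.0
position: [0.5451, 0.0786, -0.0131]
force: [0.0, -0.2, 0.3]
gripper_force: 0.0
```

```bash
python3 -m handwheel '[[0,0,0.1,0,0,0],[0,0,0,0,0,0]]' | grep -E "pos|force:"; python3 -m handwheel '[[0,0,0.1,0,0,0],[0,0,0,0,0,0]]' | grep -E "pos|force:";
```

```text
position: [0.5451, 0.0786, -0.0151]
force: [1.0, -0.5, 0.0]
gripper_force: 0.0
position: [0.5451, 0.0786, -0.0171]
force: [-0.2, 0.6, 0.3]
gripper_force: 0.0
```

```bash
python3 -m handwheel '[[0,0,0.1,0,0,0],[0,0,0,0,0,0]]' | grep -E "pos|force:"; python3 -m handwheel '[[0,0,0.08,0,0,0],[0,0,0,0,0,0]]' | grep -E "pos|force:"
```

```text
position: [0.5451, 0.0786, -0.0191]
force: [0.1, -0.2, 0.2]
gripper_force: 0.0
position: [0.5451, 0.0786, -0.0207]
force: [0.1, 0.1, -0.4]
gripper_force: 0.0
```

```bash
python3 -m handwheel '[[0,0,0.08,0,0,0],[0,0,0,0,0,0]]' | grep -E "pos|force:"; python3 -m handwheel '[[0,0,0.08,0,0,0],[0,0,0,0,0,0]]' | grep -E "pos|force:"
```

```text
position: [0.5451, 0.0786, -0.0223]
force: [-0.6, -0.1, 0.1]
gripper_force: 0.0
position: [0.5451, 0.0786, -0.0239]
force: [0.0, 0.1, -0.1]
gripper_force: 0.0
```

```bash
python3 - <<'E'
from h import *
S=cam("scene");T=cam("top");o=observe()
print(proj(S,o["position"]),proj(T,o["position"]))
a=cv2.resize(S["image"][177:247,315:395],None,fx=6,fy=6,interpolation=2)
b=cv2.resize(T["image"][160:230,240:320],None,fx=4,fy=4,interpolation=2);b=cv2.copyMakeBorder(b,0,140,0,0,0)
cv2.imwrite("pics/f3.png",np.hstack([a,b])[:,:,::-1])
E
```

```text
[[355.07312477 218.49665719]] [[281.98823515 197.87725321]]
```

View pics/f3.png

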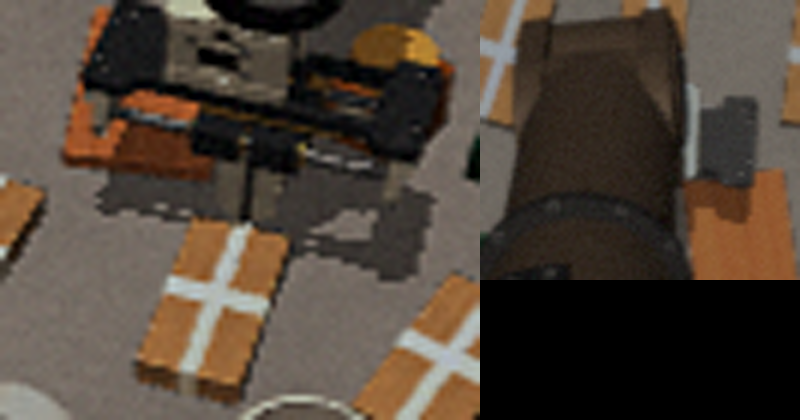

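The tip is at about (356.7,213.2), which matches z ≈ 2 mm for the true tip. I'll take a few more small steps.

```bash
python3 -m handwheel '[[0,0,0.08,0,0,0],[0,0,0,0,0,0]]' | grep -E "pos|force:"; python3 -m handwheel '[[0,0,0.06,0,0,0],[0,0,0,0,0,0]]' | grep -E "pos|force:"
```

```text
position: [0.5451, 0.0786, -0.0255]
force: [0.1, 0.2, -0.3]
gripper_force: 0.0
position: [0.5451, 0.0786, -0.0266]
force: [0.9, 0.3, 0.7]
gripper_force: 0.0
```

```bash
python3 -m handwheel '[[0,0,0.06,0,0,0],[0,0,0,0,0,0]]' | grep -E "pos|force:"; python3 -m handwheel '[[0,0,0.06,0,0,0],[0,0,0,0,0,0]]' | grep -E "pos|force:"
```

```text
position: [0.5451, 0.0786, -0.0278]
force: [-0.8, -0.4, -0.5]
gripper_force: 0.0
position: [0.5451, 0.0786, -0.0291]
force: [0.1, -0.0, -0.0]
gripper_force: 0.0
```

```bash
python3 -m handwheel '[[0,0,0.06,0,0,0],[0,0,0,0,0,0]]' | grep -E "pos|force:"; python3 -m handwheel '[[0,0,0.06,0,0,0],[0,0,0,0,0,0]]' | grep -E "pos|force:"
```

```text
position: [0.5451, 0.0786, -0.0302]
force: [-0.9, 0.0, -0.8]
gripper_force: 0.0
position: [0.5452, 0.0786, -0.0314]
force: [0.4, 0.2, 0.4]
gripper_force: 0.0
```

```bash
python3 -m handwheel '[[0,0,0.06,0,0,0],[0,0,0,0,0,0]]' | grep -E "pos|force:"; python3 -m handwheel '[[0,0,0.06,0,0,0],[0,0,0,0,0,0]]' | grep -E "pos|force:"
```

```text
position: [0.5453, 0.0787, -0.0319]
force: [-3.1, -0.3, 9.2]
gripper_force: 4.5
position: [0.5454, 0.0787, -0.032]
force: [-7.4, -0.6, 24.4]
gripper_force: 12.3
```

Contact comes at a reported z ≈ -0.0316, so true height = reported + 31.5 mm. I'll go back to box A and grip with that correction.

```bash
python3 -m handwheel '[[0,0,-1,0,0,0],[0,0,-1,0,0,0],[0,0,-1,0,0,0],[0,0,0,0,0,0],[0,0,0,0,0,0],[0,0,0,0,0,0],[0,0,0,0,0,0],[0,0,0,0,0,0]]' 1 |head -2
python3 -m handwheel '[[-1,0,0,0,0,0],[-1,0,0,0,0,0],[-1,0,0,0,0,0],[-0.85,0,0,0,0,0],[0,0,0,0,0,0],[0,0,0,0,0,0]]' | grep width
python3 go.py .622 .0772 -.0265 -1
```

```text
clock: 12.68
position: [0.5445, 0.0785, 0.0254]
width: 0.971
clk 13.2 pos [0.6222 0.0769 0.0253] F [-0.2  0.3  0.1] w 0.971 g 0.0 q7 1.46
turn [-0.01 -0.02 -0.02] shift [0.01 0.01 2.59]
```

```bash
python3 -m handwheel '[[0,0,0.8,0,0,0],[0,0,0.8,0,0,0],[0,0,0.6,0,0,0],[0,0,0.36,0,0,0],[0,0,0,0,0,0],[0,0,0,0,0,0]]' |grep -E "pos|force"
python3 -m handwheel '[[0,0,0,0,0,0],[0,0,0,0,0,0],[0,0,0,0,0,0],[0,0,0,0,0,0],[0,0,0,0,0,0],[0,0,0,0,0,0],[0,0,0,0,0,0],[0,0,0,0,0,0]]' 0 30 |grep -E "wid|force"
python3 go.py .4553 -.0064 .03 8.2
```

```text
position: [0.6217, 0.0772, -0.0251]
force: [1.3, 0.3, -0.2]
gripper_force: 0.0
force: [-1.8, -0.1, 2.8]
width: 0.628
gripper_force: 30.0
clk 14.3 pos [ 0.6224  0.0774 -0.0246] F [-1.8 -0.1  2.8] w 0.628 g 30.0 q7 1.47
turn [ 0.    0.01 -2.31] shift [ 8.87 -2.95 -2.73]
```

```bash
python3 -m handwheel '[[0,0,-0.6,0,0,0],[0,0,-1,0,0,0],[0,0,-1,0,0,0],[0,0,-0.6,0,0,-0.8],[0,0,0,0,0,-0.8],[0,0,0,0,0,-0.7],[0,0,0,0,0,0]]' |grep -E "wid|force"
python3 -m handwheel '[[0.9,-0.3,0,0,0,0],[0.9,-0.3,0,0,0,0],[0.9,-0.3,0,0,0,0],[0.9,-0.3,0,0,0,0],[0.9,-0.3,0,0,0,0],[0.9,-0.3,0,0,0,0],[0.9,-0.3,0,0,0,0],[0.9,-0.3,0,0,0,0]]' |grep wid
python3 -m handwheel '[[0.9,-0.3,0,0,0,0],[0.7,-0.2,0,0,0,0],[0,0,0,0,0,0],[0,0,0,0,0,0]]' |grep wid
python3 go.py .4557 -.0063 -.0115 8.2
```

```text
force: [0.2, 0.3, -0.9]
width: 0.626
gripper_force: 30.0
width: 0.631
width: 0.63
clk 15.9 pos [ 0.456  -0.0054  0.0395] F [ 0.4 -0.5 -1.3] w 0.63 g 30.0 q7 1.68
turn [ 0.    0.   -0.04] shift [ 0.02 -0.04  2.55]
```

```bash
python3 -m handwheel '[[0,-0.04,0.8,0,0,0],[0,0,0.8,0,0,0],[0,0,0.5,0,0,0],[0,0,0.3,0,0,0],[0,0,0.1,0,0,0],[0,0,0,0,0,0],[0,0,0,0,0,0]]' |grep -E "pos|force"
python3 -m handwheel '[[0,0,0.08,0,0,0],[0,0,0,0,0,0]]' |grep -E "pos|force"
```

```text
position: [0.457, -0.0058, -0.0105]
force: [0.2, -0.7, -1.1]
gripper_force: 30.0
position: [0.4568, -0.0059, -0.0121]
force: [1.2, -0.3, -1.3]
gripper_force: 30.0
```

```bash
python3 -m handwheel '[[0.05,0,0.05,0,0,0],[0,0,0,0,0,0]]' |grep -E "pos|force"
python3 -m handwheel '[[0,0,0,0,0,0],[0,0,0,0,0,0],[0,0,0,0,0,0],[0,0,0,0,0,0],[0,0,0,0,0,0]]' 0.85 |grep -E "pos|wid"
python3 -m handwheel '[[0,0,-1,0,0,0],[0,0,-1,0,0,0],[0,0,-1,0,0,0],[0,0,-1,0,0,0],[0,0,-1,0,0,0],[0,0,0,0,0,0]]' 1 | head -2
python3 go.py .6282 -.0737 .03 -6.8
```

```text
position: [0.4564, -0.006, -0.0127]
force: [-0.6, 0.4, 5.0]
gripper_force: 30.0
position: [0.4553, -0.0061, -0.0135]
width: 0.846
clock: 17.77
position: [0.4574, -0.006, 0.0896]
clk 17.8 pos [ 0.4574 -0.006   0.0896] F [ 0.9  0.  -0. ] w 0.998 g 0.0 q7 1.67
turn [0.01 0.07 3.74] shift [-8.88 -2.35  2.98]
```

```bash
python3 -m handwheel '[[0,0,0,0,0,0.93],[0,0,0,0,0,0.93],[0,0,0,0,0,0.94],[0,0,0,0,0,0.94],[-0.8,-0.21,0,0,0,0],[-0.9,-0.24,0,0,0,0],[-0.9,-0.24,0,0,0,0],[-0.9,-0.24,0,0,0,0]]' 1 |head -2
python3 -m handwheel '[[-0.9,-0.24,0,0,0,0],[-0.9,-0.24,0.5,0,0,0],[-0.9,-0.24,0.5,0,0,0],[-0.9,-0.24,1,0,0,0],[-0.9,-0.24,1,0,0,0],[-0.9,-0.24,0,0,0,0],[0,0,0,0,0,0],[0,0,0,0,0,0]]' |head -2
python3 - <<'E'
from h import *
S=cama("scene");T=cama("top")
a=np.hstack([cv2.resize(T["image"][150:270,240:360],(400,400)),cv2.resize(S["image"][150:270,290:410],(400,400))])
cv2.imwrite("pics/s2.png",a[:,:,::-1])
E
python3 go.py .6282 -.0737 -.0265 -6.8
```

```text
clock: 18.43
position: [0.523, -0.0331, 0.0859]
clock: 19.1
position: [0.6263, -0.0748, 0.0254]
clk 19.5 pos [ 0.6263 -0.0739  0.027 ] F [0.1 0.4 0.1] w 1.003 g 0.0 q7 1.62
turn [0.   0.01 0.01] shift [-0.09  0.02  2.67]
```

View pics/s2.png

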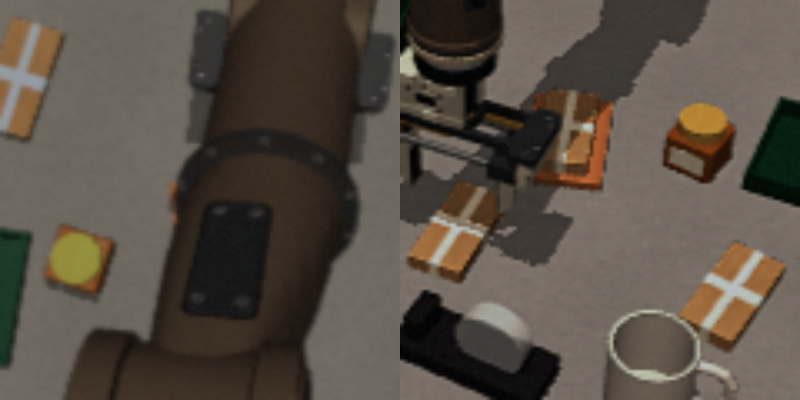

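Both pictures: box A lies on the board (scene crop 575,130), part hidden by the hand. The jar is still at (700,145). Next I grip C.

```bash
python3 -m handwheel '[[-0.1,0.02,0.8,0,0,0],[0,0,0.8,0,0,0],[0,0,0.6,0,0,0],[0,0,0.4,0,0,0],[0,0,0.05,0,0,0],[0,0,0,0,0,0],[0,0,0,0,0,0]]' |grep -E "pos|force"
python3 -m handwheel '[[0,0,0,0,0,0],[0,0,0,0,0,0],[0,0,0,0,0,0],[0,0,0,0,0,0],[0,0,0,0,0,0],[0,0,0,0,0,0],[0,0,0,0,0,0],[0,0,0,0,0,0]]' 0 30 |grep -E "pos|wid|force"
python3 -m handwheel '[[0,0,-0.6,0,0,0],[0,0,-1,0,0,0],[0,0,-1,0,0,0],[0,0,-1,0,0,-0.9],[0,0,-0.4,0,0,-0.95],[0,0,0,0,0,-0.95],[0,0,0,0,0,-0.95],[0,0,0,0,0,0]]' |grep -E "pos|wid|force"
python3 go.py .4553 -.0061 .03 8.2
```

```text
position: [0.6289, -0.0742, -0.0259]
force: [-0.1, 0.2, -0.0]
gripper_force: 0.0
position: [0.6286, -0.0739, -0.0263]
force: [-0.2, 0.6, 2.0]
width: 0.626
gripper_force: 30.0
position: [0.6285, -0.0745, 0.0545]
force: [0.3, -0.5, -1.0]
width: 0.629
gripper_force: 30.0
clk 21.4 pos [ 0.6285 -0.0745  0.0545] F [ 0.3 -0.5 -1. ] w 0.629 g 30.0 q7 1.83
turn [-0.    0.01  0.04] shift [8.09 4.62 1.22]
```

```bash
python3 -m handwheel '[[0.9,0.51,0,0,0,0],[0.9,0.51,0,0,0,0],[0.9,0.51,0,0,0,0],[0.9,0.51,0,0,0,0],[0.9,0.51,0,0,0,0],[0.9,0.52,0,0,0,0],[0.9,0.52,0,0,0,0],[0.9,0.52,0,0,0,0]]' |grep wid
python3 -m handwheel '[[0.9,0.51,0.6,0,0,0],[0,0,0.6,0,0,0],[0,0,0.4,0,0,0],[0,0,0,0,0,0],[0,0,0,0,0,0]]' |grep wid
python3 go.py .4553 -.0061 .0037 8.2
```

```text
width: 0.626
width: 0.629
clk 22.5 pos [ 0.4555 -0.0061  0.0216] F [-0.3 -0.5 -1.4] w 0.629 g 30.0 q7 1.68
turn [-0.   -0.   -0.02] shift [0.01 0.   0.89]
```

```bash
python3 -m handwheel '[[0,0,0.4,0,0,0],[0,0,0.3,0,0,0],[0,0,0.1,0,0,0],[0,0,0.1,0,0,0],[0,0,0,0,0,0]]' |grep -E "pos|force"
python3 -m handwheel '[[0,0,0,0,0,0],[0,0,0,0,0,0],[0,0,0,0,0,0],[0,0,0,0,0,0],[0,0,0,0,0,0]]' 0.85 |grep -E "pos|wid"
python3 -m handwheel '[[0,0,-1,0,0,0],[0,0,-1,0,0,0],[0,0,-1,0,0,0],[0,0,-0.8,0,0,0],[0,0,0,0,0,0]]' 1 | head -2
python3 go.py .6282 .2097 .03 -15.2
```

```text
position: [0.455, -0.0059, 0.0035]
force: [0.2, -0.3, -1.4]
gripper_force: 30.0
position: [0.4551, -0.0057, 0.0036]
width: 0.845
clock: 23.75
position: [0.4569, -0.0056, 0.0822]
clk 23.8 pos [ 0.4569 -0.0056  0.0822] F [ 0.7 -0.5 -0.1] w 1.001 g 0.0 q7 1.66
turn [0.01 0.07 5.85] shift [-5.44 12.63  2.61]
```

```bash
python3 -m handwheel '[[0,0,0,0,0,0.97],[0,0,0,0,0,0.97],[0,0,0,0,0,0.97],[0,0,0,0,0,0.98],[0,0,0,0,0,0.98],[0,0,0,0,0,0.98],[-0.4,0.9,0,0,0,0],[-0.42,0.97,0,0,0,0]]' |head -1
python3 -m handwheel '[[-0.42,0.97,0,0,0,0],[-0.42,0.97,0,0,0,0],[-0.42,0.97,0,0,0,0],[-0.42,0.97,0,0,0,0],[-0.42,0.97,0,0,0,0],[-0.42,0.97,0,0,0,0],[-0.42,0.97,0,0,0,0],[-0.42,0.97,0,0,0,0]]' |head -1
python3 -m handwheel '[[-0.42,0.97,0.6,0,0,0],[-0.42,0.97,1,0,0,0],[-0.42,0.97,1,0,0,0],[0,0,0,0,0,0],[0,0,0,0,0,0]]' |head -2
cat > st.py <<'E'
from h import *
import sys
n=int(sys.argv[1])
T,S=cama("top"),cama("scene")
M["choc1"]=box(.12,.058,.018)
for r in (17,19): loc(T,S,"choc1",(.4553,-.006),z=.012+.018*(n-1),rad=r)
a=np.hstack([cv2.resize(T["image"][180:270,250:360],(400,328)),cv2.resize(S["image"][150:240,290:400],(400,328))])
cv2.imwrite(f"pics/st{n}.png",a[:,:,::-1])
E
python3 st.py 2
python3 go.py .6282 .2097 -.0265 -15.2
```

```text
clock: 24.42
clock: 25.08
clock: 25.5
position: [0.6244, 0.2083, 0.025]
choc1 xyz [ 0.4593 -0.0051  0.0244] yaw 25.8 res 3.81 n [np.int64(782), np.int64(622)]
choc1 xyz [ 0.4587 -0.0056  0.0146] yaw 3.9 res 4.78 n [np.int64(902), np.int64(679)]
clk 25.9 pos [0.626  0.2073 0.0284] F [ 0.8 -0.5  0. ] w 1.001 g 0.0 q7 1.02
turn [ 0.01  0.01 -0.01] shift [-0.07  0.14  2.74]
```

View pics/st2.png

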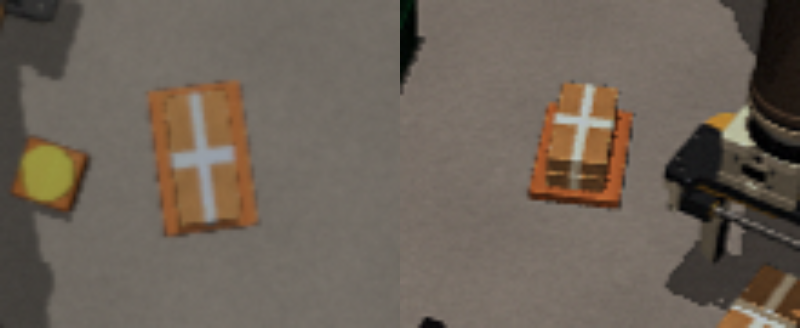

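The stack of two sits squarely on the board (top crop: cross 204,158; board corners 150,92 / 242,83 / 258,222 / 166,235). Now to measure the cross centre precisely.

```bash
cat > cr.py <<'E'
from h import *
import sys
n=int(sys.argv[1]); T,S=cama("top"),cama("scene"); zt=.012+.018*n; q=[]
for d in(T,S):
    e=proj(d,[.4553,-.0064,zt])[0]; hsv=cv2.cvtColor(d["image"],cv2.COLOR_RGB2HSV)
    w=np.zeros(hsv.shape[:2],np.uint8); cv2.fillConvexPoly(w,np.round(proj(d,(M["board"]*[.8,.8,1]+[.4553,-.0064,zt-.012])[[1,3,7,5]])).astype(int),1)
    m=(w>0)&(hsv[...,1]<75)&(hsv[...,2]>105); ys,xs=np.nonzero(m)
    # orientation/centre by least squares of model cross: mean of hull
    P=np.c_[xs,ys].astype(float); XY=np.array([onz(d,p,zt)[:2] for p in P])
    def f(p):
        c,s=np.cos(p[2]),np.sin(p[2]); u=(XY-p[:2])@np.array([[c,-s],[s,c]]); return np.minimum(abs(u[:,0]),abs(u[:,1]))*1e3
    r=least_squares(f,[.4553,-.006,.14],x_scale=[.01,.01,.1],loss="soft_l1",diff_step=1e-4); print(len(xs),r.x[:2].round(4),np.degrees(r.x[2]).round(1))
E
python3 cr.py 2
```

```text
192 [ 0.4538 -0.0086] 8.5
117 [ 0.4547 -0.0052] 10.4
```

The stack centre is within about 1 mm of the board centre. On to B.

```bash
python3 -m handwheel '[[-0.1,0.14,0.8,0,0,0],[0,0,0.8,0,0,0],[0,0,0.6,0,0,0],[0,0,0.45,0,0,0],[0,0,0.05,0,0,0],[0,0,0,0,0,0],[0,0,0,0,0,0]]' |grep -E "pos|force"
python3 -m handwheel '[[0,0,0,0,0,0],[0,0,0,0,0,0],[0,0,0,0,0,0],[0,0,0,0,0,0],[0,0,0,0,0,0],[0,0,0,0,0,0],[0,0,0,0,0,0],[0,0,0,0,0,0]]' 0 30 |grep -E "pos|wid|force"
python3 -m handwheel '[[0,0,-0.6,0,0,0],[0,0,-1,0,0,-0.5],[0,0,-1,0,0,-0.9],[0,0,-1,0,0,-0.9],[0,0,-0.9,0,0,-0.9],[0,0,-0.5,0,0,-0.9],[0,0,0,0,0,-0.9],[0,0,0,0,0,-0.85]]' |grep -E "pos|wid|force"
python3 go.py .4553 -.0061 .0217 8.2
```

```text
position: [0.6288, 0.21, -0.0262]
force: [-0.3, 0.1, 1.2]
gripper_force: 0.0
position: [0.6285, 0.2101, -0.0263]
force: [-0.8, -0.2, 2.1]
width: 0.625
gripper_force: 29.9
position: [0.629, 0.21, 0.0754]
force: [-0.3, -1.0, -2.3]
width: 0.632
gripper_force: 29.9
clk 28.2 pos [0.629  0.21   0.0754] F [-0.3 -1.  -2.3] w 0.632 g 29.9 q7 1.36
turn [0.   0.03 0.04] shift [10.14 -9.45  2.69]
```

```bash
python3 -m handwheel '[[0.92,-0.86,0,0,0,0],[0.92,-0.86,0,0,0,0],[0.92,-0.86,0,0,0,0],[0.92,-0.86,0,0,0,0],[0.92,-0.86,0,0,0,0],[0.92,-0.86,0,0,0,0],[0.92,-0.86,0,0,0,0],[0.92,-0.86,0,0,0,0]]' |grep wid
python3 -m handwheel '[[0.92,-0.86,0,0,0,0],[0.92,-0.86,0,0,0,0],[0.92,-0.85,0.3,0,0,0],[0,0,0.8,0,0,0],[0,0,0.5,0,0,0],[0,0,0,0,0,0],[0,0,0,0,0,0]]' |grep wid
python3 go.py .4553 -.0061 .0217 8.2
```

```text
width: 0.631
width: 0.628
clk 29.5 pos [ 0.4549 -0.0061  0.0419] F [ 0.9  0.3 -0.7] w 0.628 g 29.9 q7 1.66
turn [-0.   -0.01 -0.  ] shift [-0.02 -0.    1.01]
```

```bash
python3 -m handwheel '[[-0.02,0,0.4,0,0,0],[0,0,0.4,0,0,0],[0,0,0.12,0,0,0],[0,0,0.08,0,0,0],[0,0,0,0,0,0],[0,0,0,0,0,0]]' |grep -E "pos|force"
python3 -m handwheel '[[0,0,0,0,0,0],[0,0,0,0,0,0],[0,0,0,0,0,0],[0,0,0,0,0,0],[0,0,0,0,0,0]]' 0.85 |grep -E "pos|wid"
python3 -m handwheel '[[0,0,-1,0,0,0],[0,0,-1,0,0,0],[0,0,-1,0,0,0],[0,0,-0.5,0,0,0],[0,0,0,0,0,0]]' 1 | head -2
python3 go.py .436 .1377 .09 81.5
```

```text
position: [0.4551, -0.0058, 0.0216]
force: [-2.1, 1.8, 2.9]
gripper_force: 29.9
position: [0.4555, -0.0059, 0.0215]
width: 0.851
clock: 30.8
position: [0.457, -0.0058, 0.0935]
clk 30.8 pos [ 0.457  -0.0058  0.0935] F [ 1.5  0.3 -1. ] w 0.998 g 0.0 q7 1.65
turn [ -0.04   0.05 -18.33] shift [-6.94  2.1   0.18]
```

```bash
python3 -m handwheel '[[0,0,0,0,0,1],[0,0,0,0,0,1],[0,0,0,0,0,1],[0,0,0,0,0,1],[0,0,0,0,0,1],[0,0,0,0,0,1],[0,0,0,0,0,1],[0,0,0,0,0,1]]' |head -1
python3 -m handwheel '[[0,0,0,0,0,1],[0,0,0,0,0,1],[0,0,0,0,0,1],[0,0,0,0,0,1],[0,0,0,0,0,1],[0,0,0,0,0,1],[0,0,0,0,0,1],[0,0,0,0,0,1]]' |head -1
python3 -m handwheel '[[0,0,0,0,0,1],[0,0,0,0,0,1],[0,0,0,0,0,1],[0,0,0,0,0,1],[0,0,0,0,0,1],[0,0,0,0,0,1],[0,0,0,0,0,1],[0,0,0,0,0,1]]' |head -1
python3 -m handwheel '[[0,0,0,0,0,0.9],[0,0,0,0,0,0.9],[0,0,0,0,0,0.87],[0,0,0,0,0,0],[0,0,0,0,0,0]]' |head -2
python3 go.py .436 .1377 .09 81.5
python3 - <<'E'
from h import *
T,S=cama("top"),cama("scene"); loc(T,S,"jar1",(.436,.1377),rad=18)
E
```

```text
clock: 31.47
clock: 32.13
clock: 32.8
clock: 33.22
position: [0.4551, -0.006, 0.0909]
clk 33.2 pos [ 0.4551 -0.006   0.0909] F [-0.2  0.1 -0.6] w 1.001 g 0.0 q7 -0.01
turn [-0.01  0.01  0.03] shift [ 6.96 -2.    0.05]
jar1 xyz [0.4381 0.1317 0.0047] yaw 349.0 res 3.19 n [np.int64(381), np.int64(319)]
```

```bash
python3 -m handwheel '[[0.9,-0.3,0,0,0,0],[0.87,-0.25,0,0,0,0],[0.87,-0.25,0,0,0,0],[0.87,-0.25,0,0,0,0],[0.87,-0.25,0,0,0,0],[0.87,-0.25,0,0,0,0],[0.87,-0.25,0,0,0,0],[0.84,-0.2,0,0,0,0]]' 1 |head -2
python3 -m handwheel '[[0,0,0.5,0,0,0],[0,0,0,0,0,0],[0,0,0,0,0,0]]' |head -2
python3 snap.py s3; python3 go.py .436 .1377 -.0195 81.5
```

```text
clock: 34.28
position: [0.4361, 0.1386, 0.0916]
clock: 34.53
position: [0.4359, 0.1367, 0.081]
clk 34.6 pos [0.4365 0.1365 0.0815] F [-0.4  0.9  0.1] w 1.002 g 0.0 q7 -0.33
turn [-0.    0.01 -0.02] shift [ 0.06 -0.03  5.05]
```

View pics/s3.png

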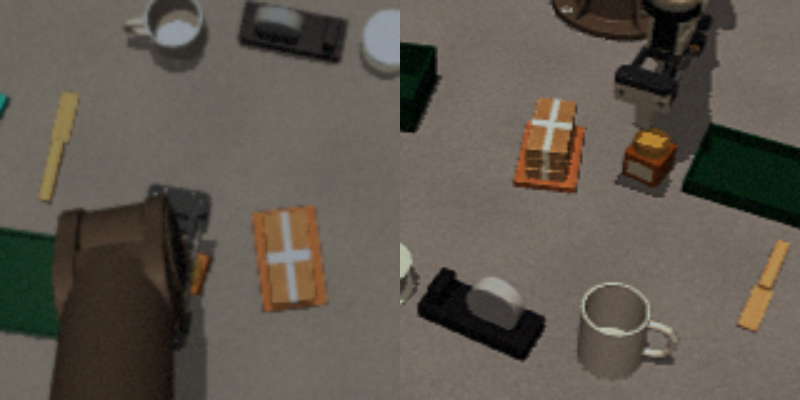

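The three boxes are neatly stacked on the board (top crop 290,257). The jar is unmoved at scene (380,193), with the open fingers straddling it from above. I'll descend and grip.

```bash
python3 -m handwheel '[[0.06,-0.03,1,0,0,0],[0,0,1,0,0,0],[0,0,1,0,0,0],[0,0,0.9,0,0,0],[0,0,0.7,0,0,0],[0,0,0.4,0,0,0],[0,0,0,0,0,0],[0,0,0,0,0,0]]' |grep -E "pos|force"
python3 -m handwheel '[[0,0,0,0,0,0],[0,0,0,0,0,0],[0,0,0,0,0,0],[0,0,0,0,0,0],[0,0,0,0,0,0],[0,0,0,0,0,0],[0,0,0,0,0,0],[0,0,0,0,0,0]]' 0 30 |grep -E "pos|wid|force"
python3 -m handwheel '[[0,0,-0.6,0,0,0],[0,0,-1,0,0,0],[0,0,-1,0,0,0],[0,0,-1,0,0,0],[0,0,-1,0,0,0],[0,0,-1,0,0,0],[0,0,-0.5,0,0,0],[0,0,0,0,0,0]]' |grep -E "pos|wid|force"
python3 go.py .405 -.336 .10 95.5
```

```text
position: [0.4362, 0.1383, -0.0183]
force: [0.1, -0.0, 0.2]
gripper_force: 0.0
position: [0.4366, 0.1392, -0.0181]
force: [-0.0, -0.3, 6.1]
width: 0.653
gripper_force: 28.7
position: [0.4369, 0.1395, 0.105]
force: [0.6, 0.3, -3.1]
width: 0.652
gripper_force: 28.7
clk 36.6 pos [0.4369 0.1395 0.105 ] F [ 0.6  0.3 -3.1] w 0.652 g 28.7 q7 -0.36
turn [ 0.03 -0.03 -3.49] shift [-23.51  -3.87   0.25]
```

```bash
python3 -m handwheel '[[0,0,0,0,0,-0.87],[0,0,0,0,0,-0.87],[0,0,0,0,0,-0.87],[0,0,0,0,0,-0.88],[-0.8,-0.13,0,0,0,0],[-0.95,-0.16,0,0,0,0],[-0.95,-0.16,0,0,0,0],[-0.95,-0.16,0,0,0,0]]' |grep wid
python3 -m handwheel '[[-0.95,-0.16,0,0,0,0],[-0.95,-0.16,0,0,0,0],[-0.95,-0.16,0,0,0,0],[-0.95,-0.16,0,0,0,0],[-0.95,-0.16,0,0,0,0],[-0.95,-0.16,0,0,0,0],[-0.95,-0.16,0,0,0,0],[-0.95,-0.16,0,0,0,0]]' |grep wid
python3 -m handwheel '[[-0.95,-0.16,0,0,0,0],[-0.95,-0.16,0,0,0,0],[-0.95,-0.16,0,0,0,0],[-0.95,-0.16,0,0,0,0],[-0.95,-0.16,0,0,0,0],[-0.95,-0.16,0,0,0,0],[-0.95,-0.16,0,0,0,0],[-0.95,-0.16,0,0,0,0]]' |grep wid
python3 -m handwheel '[[-0.95,-0.16,0,0,0,0],[-0.95,-0.16,0,0,0,0],[-0.95,-0.16,0,0,0,0],[-0.95,-0.16,0,0,0,0],[-0.8,-0.16,0,0,0,0],[0,0,0,0,0,0],[0,0,0,0,0,0]]' |grep wid
python3 go.py .405 -.336 -.0125 95.5
```

```text
width: 0.656
width: 0.651
width: 0.652
width: 0.652
clk 39.2 pos [ 0.4007 -0.3358  0.1021] F [-0.4  0.9 -1.5] w 0.652 g 28.7 q7 0.99
turn [-0.03 -0.01 -0.03] shift [-0.03  0.22  5.73]
```

```bash
python3 -m handwheel '[[0,0.2,0.8,0,0,0],[0,0,1,0,0,0],[0,0,1,0,0,0],[0,0,1,0,0,0],[0,0,0.8,0,0,0],[0,0,0.5,0,0,0],[0,0,0.3,0,0,0],[0,0,0,0,0,0]]' |grep -E "pos|force"
python3 -m handwheel '[[0,0,0.2,0,0,0],[0,0,0.1,0,0,0],[0,0,0,0,0,0],[0,0,0,0,0,0]]' |grep -E "pos|force"
python3 go.py .405 -.336 -.0125 95.5
```

```text
position: [0.4051, -0.334, -0.0057]
force: [-0.0, 0.1, -2.9]
gripper_force: 28.7
position: [0.406, -0.3353, -0.01]
force: [-0.5, 0.3, -0.6]
gripper_force: 28.7
clk 40.2 pos [ 0.406  -0.3353 -0.01  ] F [-0.5  0.3 -0.6] w 0.651 g 28.7 q7 1.1
turn [ 0.01  0.01 -0.01] shift [-0.03 -0.05  0.12]
```

```bash
python3 -m handwheel '[[0,0,0.12,0,0,0],[0,0,0.03,0,0,0],[0,0,0,0,0,0]]' |grep -E "pos|force"
python3 -m handwheel '[[0,0,0,0,0,0],[0,0,0,0,0,0],[0,0,0,0,0,0],[0,0,0,0,0,0]]' 0.78 |grep -E "pos|wid|force"
python3 -m handwheel '[[0,0,-1,0,0,0],[0,0,-1,0,0,0],[0,0,-1,0,0,0],[0,0,-1,0,0,0],[0,0,-1,0,0,0],[0,0,-1,0,0,0],[0,0,0,0,0,0]]' |grep -E "pos|force"
python3 go.py .60 .3295 .09 -10.8
python3 - <<'E'
from h import *
T,S=cama("top"),cama("scene"); loc(T,S,"spreader1",(.61,.3276),rad=28,hue=(10,32),smin=70)
E
```

```text
position: [0.4061, -0.3354, -0.013]
force: [-0.8, 0.4, 3.1]
gripper_force: 28.7
position: [0.4057, -0.3351, -0.0135]
force: [0.4, -0.3, 0.1]
width: 0.776
gripper_force: 0.0
position: [0.4073, -0.3367, 0.1098]
force: [-0.1, -0.3, -1.1]
gripper_force: 0.0
clk 41.4 pos [ 0.4073 -0.3367  0.1098] F [-0.1 -0.3 -1.1] w 0.78 g 0.0 q7 0.98
turn [  0.02   0.08 -18.43] shift [-3.22 34.52  0.99]
spreader1 xyz [ 0.6102  0.3274 -0.0021] yaw 349.1 res 0.48 n [np.int64(298), np.int64(298)]
```

```bash
python3 -m handwheel '[[0,0,0,0,0,-1],[0,0,0,0,0,-1],[0,0,0,0,0,-1],[0,0,0,0,0,-1],[0,0,0,0,0,-1],[0,0,0,0,0,-1],[0,0,0,0,0,-1],[0,0,0,0,0,-1]]' 0.6 |head -1
python3 -m handwheel '[[0,0,0,0,0,-1],[0,0,0,0,0,-1],[0,0,0,0,0,-1],[0,0,0,0,0,-1],[0,0,0,0,0,-1],[0,0,0,0,0,-1],[0,0,0,0,0,-1],[0,0,0,0,0,-1]]' |head -1
python3 -m handwheel '[[0,0,0,0,0,-1],[0,0,0,0,0,-0.9],[0,0,0,0,0,-0.53],[-0.09,0.8,0,0,0,0],[-0.09,0.98,0,0,0,0],[-0.09,0.98,0,0,0,0],[-0.09,0.98,0,0,0,0],[-0.09,0.98,0,0,0,0]]' |head -1
python3 -m handwheel '[[-0.09,0.98,0,0,0,0],[-0.09,0.98,0,0,0,0],[-0.09,0.98,0,0,0,0],[-0.09,0.98,0,0,0,0],[-0.09,0.98,0,0,0,0],[-0.09,0.98,0,0,0,0],[-0.09,0.98,0,0,0,0],[-0.09,0.98,0,0,0,0]]' |head -2
python3 -m handwheel '[[-0.09,0.98,0,0,0,0],[-0.09,0.98,0,0,0,0],[-0.09,0.98,0,0,0,0],[-0.09,0.98,0,0,0,0],[-0.09,0.98,0,0,0,0],[-0.09,0.98,0,0,0,0],[-0.09,0.98,0,0,0,0],[-0.09,0.98,0,0,0,0]]' |head -2
python3 -m handwheel '[[-0.09,0.98,0,0,0,0],[-0.09,0.98,0,0,0,0],[-0.09,0.98,0,0,0,0],[-0.09,0.98,0,0,0,0],[-0.09,0.98,0,0,0,0],[-0.09,0.98,0,0,0,0],[-0.09,0.98,0,0,0,0],[0,0,0,0,0,0]]' |head -2
python3 go.py .5994 .3295 .03 -10.8
```

```text
clock: 42.45
clock: 43.12
clock: 43.78
clock: 44.45
position: [0.4757, -0.0919, 0.1061]
clock: 45.12
position: [0.5192, 0.0594, 0.106]
clock: 45.78
position: [0.5575, 0.1958, 0.1058]
clk 45.8 pos [0.5575 0.1958 0.1058] F [-0.3  0.7 -0.4] w 0.6 g 0.0 q7 1.02
turn [ 0.03 -0.01  0.06] shift [-0.8   6.96  3.79]
```

```bash
python3 -m handwheel '[[-0.1,0.9,0.3,0,0,0.06],[-0.1,0.9,0.5,0,0,0],[-0.1,0.9,0.6,0,0,0],[-0.1,0.9,0.6,0,0,0],[-0.1,0.9,0.6,0,0,0],[-0.1,0.9,0.6,0,0,0],[-0.1,0.9,0.5,0,0,0],[-0.1,0.66,0,0,0,0]]' |head -1
python3 -m handwheel '[[0,0,0,0,0,0],[0,0,0,0,0,0],[0,0,0,0,0,0]]' |head -1
python3 go.py .5994 .3295 -.0275 -10.8
```

```text
clock: 46.45
clock: 46.7
clk 46.7 pos [0.5997 0.3229 0.0325] F [-0.8  0.4 -0.6] w 0.602 g 0.0 q7 0.87
turn [-0.02  0.   -0.08] shift [0.08 0.32 3.  ]
```

```bash
python3 -m handwheel '[[0.08,0.32,0.8,0,0,-0.08],[0,0,0.8,0,0,0],[0,0,0.6,0,0,0],[0,0,0.5,0,0,0],[0,0,0.25,0,0,0],[0,0,0.05,0,0,0],[0,0,0,0,0,0],[0,0,0,0,0,0]]' |grep -E "pos|force"
python3 -m handwheel '[[0,0,0,0,0,0],[0,0,0,0,0,0],[0,0,0,0,0,0],[0,0,0,0,0,0],[0,0,0,0,0,0],[0,0,0,0,0,0],[0,0,0,0,0,0],[0,0,0,0,0,0]]' 0 25 |grep -E "pos|wid|force"
python3 -m handwheel '[[0,0,0,0,0,0],[0,0,0,0,0,0],[0,0,-0.6,0,0,0],[0,0,-1,0,0,0],[0,0,-1,0,0,0],[0,0,-1,0,0,0],[0,0,-0.5,0,0,0],[0,0,0,0,0,0]]' |grep -E "pos|wid|force"
python3 go.py .4107 .3105 .05 82
```

```text
position: [0.5998, 0.3312, -0.0269]
force: [0.3, -0.0, 0.9]
gripper_force: 0.0
position: [0.5993, 0.3311, -0.0274]
force: [-0.2, -0.7, 1.6]
width: 0.188
gripper_force: 25.0
position: [0.6011, 0.3321, 0.0578]
force: [0.2, 0.0, 0.4]
width: 0.194
gripper_force: 25.0
clk 48.7 pos [0.6011 0.3321 0.0578] F [0.2 0.  0.4] w 0.194 g 25.0 q7 0.86
turn [ 0.08  0.   21.82] shift [-2.39 -9.27  0.39]
```

```bash
python3 -m handwheel '[[0,0,0,0,0,1],[0,0,0,0,0,1],[0,0,0,0,0,1],[0,0,0,0,0,1],[0,0,0,0,0,1],[0,0,0,0,0,1],[0,0,0,0,0,1],[0,0,0,0,0,1]]' |grep wid
python3 -m handwheel '[[0,0,0,0,0,1],[0,0,0,0,0,1],[0,0,0,0,0,1],[0,0,0,0,0,1],[0,0,0,0,0,1],[0,0,0,0,0,1],[0,0,0,0,0,1],[0,0,0,0,0,1]]' |grep wid
python3 -m handwheel '[[0,0,0,0,0,1],[0,0,0,0,0,1],[0,0,0,0,0,1],[0,0,0,0,0,1],[0,0,0,0,0,1],[0,0,0,0,0,0.8],[0,0,0,0,0,0],[0,0,0,0,0,0]]' |grep wid
python3 go.py .4122 .3214 .05 82
```

```text
width: 0.192
width: 0.194
width: 0.189
clk 50.7 pos [0.5988 0.3309 0.0536] F [ 0.4 -0.7 -0.5] w 0.189 g 25.0 q7 -0.39
turn [-0.01  0.02  0.05] shift [-1.77 -9.17  0.18]
```

```bash
python3 -m handwheel '[[-0.18,-0.9,0,0,0,0],[-0.18,-0.95,0,0,0,0],[-0.18,-0.95,0,0,0,0],[-0.18,-0.95,0,0,0,0],[-0.18,-0.95,0,0,0,0],[-0.18,-0.95,0,0,0,0],[-0.18,-0.95,0,0,0,0],[-0.18,-0.95,0,0,0,0]]' |grep wid
python3 -m handwheel '[[-0.18,-0.95,0,0,0,0],[-0.15,-0.67,0,0,0,0],[0,0,0.3,0,0,0],[0,0,0.6,0,0,0],[0,0,0.6,0,0,0],[0,0,0.4,0,0,0],[0,0,0,0,0,0]]' |grep -E "wid|force"
python3 - <<'E'
from h import *
T,S=cama("top"),cama("scene")
for n,d in(("top",T),("scene",S)):
    for l in("spreader1_butt","spreader1_tip"): print(n,l,[(round(r["score"],2),(np.array(r["point"])*[640,400]).round(0)) for r in place_of(l,n)[:2]])
    c=np.array([.4107,.3105]);t=np.radians(-98);
    for s in(-.08,.08): print("exp",proj(d,[*(c+s*np.array([np.cos(t),np.sin(t)])),.03]).round(0))
E
python3 go.py .4122 .3214 -.0215 82
```

```text
width: 0.189
force: [-0.2, 0.0, -0.3]
width: 0.191
gripper_force: 25.0
top spreader1_butt []
top spreader1_tip [(0.44, array([237., 241.]))]
exp [[190. 230.]]
exp [[235. 238.]]
scene spreader1_butt [(0.65, array([451., 199.]))]
scene spreader1_tip [(0.55, array([409., 191.]))]
exp [[450. 204.]]
exp [[406. 190.]]
clk 52.5 pos [0.4128 0.3214 0.0167] F [-0.6  0.1  0.5] w 0.19 g 25.0 q7 -0.51
turn [ 0.   -0.    0.02] shift [-0.01 -0.03  1.91]
```

```bash
python3 -m handwheel '[[0,0,0.5,0,0,0],[0,0,0.5,0,0,0],[0,0,0.3,0,0,0],[0,0,0,0,0,0],[0,0,0,0,0,0]]' |grep -E "pos|force"
python3 -m handwheel '[[0,0,0.3,0,0,0],[0,0,0.15,0,0,0],[0,0,0,0,0,0],[0,0,0,0,0,0]]' |grep -E "pos|force"
python3 -m handwheel '[[0,0,0.1,0,0,0],[0,0,0,0,0,0],[0,0,0,0,0,0]]' |grep -E "pos|force"
```

```text
position: [0.4124, 0.3208, -0.0103]
force: [0.2, -1.0, -0.1]
gripper_force: 25.0
position: [0.4127, 0.3213, -0.0186]
force: [0.5, 0.3, -0.1]
gripper_force: 25.0
position: [0.4128, 0.3214, -0.0204]
force: [0.1, -0.5, -0.8]
gripper_force: 25.0
```

```bash
python3 -m handwheel '[[0,0,0.1,0,0,0],[0,0,0,0,0,0]]' |grep -E "pos|force"
python3 -m handwheel '[[0,0,0,0,0,0],[0,0,0,0,0,0],[0,0,0,0,0,0],[0,0,0,0,0,0],[0,0,0,0,0,0]]' 0.45 |grep -E "pos|wid"
python3 -m handwheel '[[0,0,-0.5,0,0,0],[0,0,-1,0,0,0],[0,0,-1,0,0,0],[0,0,-1,0,0,0],[0,0,-1,0,0,0],[0,0,-1,0,0,0],[0,0,-1,0,0,0],[0,0,0,0,0,0]]' |grep -E "pos"
python3 -m handwheel '[[-0.2,0.9,0,0,0,0],[-0.2,0.9,0,0,0,0],[-0.2,0.9,0,0,0,0],[-0.2,0.9,0,0,0,0],[-0.2,0.9,0,0,0,0],[-0.2,0.9,0,0,0,0],[-0.2,0.9,0,0,0,0],[-0.2,0.9,0,0,0,0]]' |grep -E "pos"
python3 -m handwheel '[[1,0,0,0,0,0],[1,0,0,0,0,0],[1,0,0,0,0,0],[1,0,0,0,0,0],[1,0,0,0,0,0],[1,0,0,0,0,0],[1,0,0,0,0,0],[1,0,0,0,0,0]]' |grep -E "pos"
python3 -m handwheel '[[1,0,0,0,0,0],[1,0,0,0,0,0],[1,0,0,0,0,0],[1,0,0,0,0,0],[0,0,0,0,0,0]]' |grep -E "pos"
python3 cr.py 3
python3 - <<'E'
from h import *
T,S=cama("top"),cama("scene")
a=cv2.resize(T["image"][110:280,150:450],(800,453))[:,:]
b=cv2.resize(S["image"][130:280,200:480],(800,428))
cv2.imwrite("pics/end1.png",np.vstack([a[210:453],b[:300]])[:,:,::-1])
E
```

```text
position: [0.413, 0.3215, -0.0225]
force: [-0.2, -0.0, -0.4]
gripper_force: 25.0
position: [0.4128, 0.3213, -0.0224]
width: 0.445
position: [0.4147, 0.3225, 0.1116]
position: [0.5515, 0.2692, 0.1075]
position: [0.5728, 0.429, 0.1075]
position: [0.5823, 0.5124, 0.1066]
201 [ 0.4549 -0.0082] 7.7
147 [ 0.4541 -0.0061] 10.7
```

View pics/end1.png

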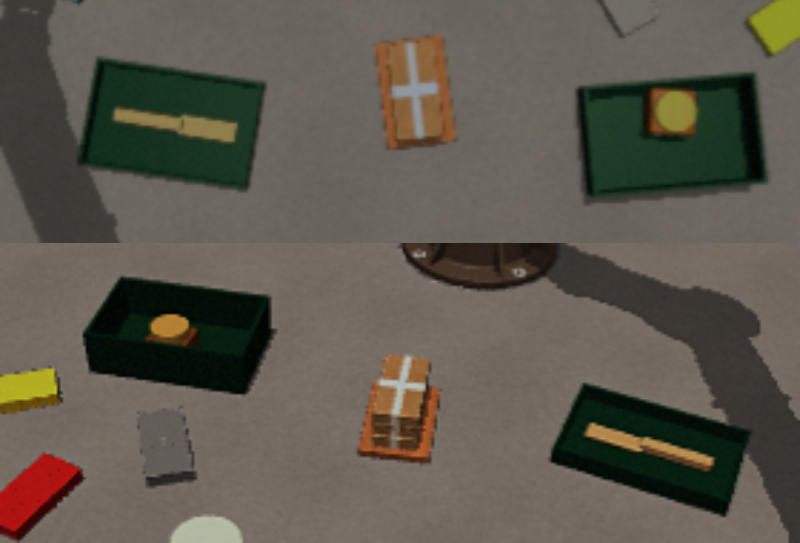

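Final view: the spreader lies fully inside the tray (top half, 175,125). The three boxes are stacked on the board (415,92), with their centre within about 2 mm of the board's. The jar stands upright in the deep box (672,112), shifted toward one wall but inside. The arm is clear, so I'm handing in.

```bash
python3 -c "from cell import *; print(observe()['clock']); print(sign_off())"
```

```text
57.35
the job is handed in; nothing more can be done
None
```

I handed the job in at 57 s: three chocolate boxes stacked square on the middle of the board, the one jar in the deep green box, and the one spreader flat in the shallow tray; I never touched the mug, ribbon spool, tape dispenser or look-alikes.

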